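# Open the parts drawer and complete the carton layer

### The arm

A 6-joint arm with a two-finger parallel gripper is mounted at the origin on the work surface. World frame = base frame: x ahead of the robot, y to its left, z up, the work surface at z = 0. Lengths are in m, angles in rad, forces in N, time in s.
With the tool pointing down it reaches from about 0.25 to 0.725 m from the base axis. Payload 4 kg.
Tool frame: the origin (TCP) lies on the centre line of the jaws, within the pads' length; the fingertips stand ahead of it and the grasp point (between the pads) lies 11 mm behind it (bot.tip_extent is the z of the fingertips in the tool frame, in m); z points along the fingers, y is the direction in which the jaws open and shut (so a half turn about z gives the same grasp; the last joint's range is limited). The gripper opens to 85 mm and grips with 20 to 120 N. Pads are 22 mm wide; open, the fingers measure 114 mm over their backs; the gripper's body (76 mm by 85 mm) begins 54 mm behind the grasp point. The pads swing forward as they close: fully open they stand 13 mm farther back than shut.
Start: joints at [-1.297, 0.241, 0.005, 1.335, 0, 1.571], TCP at [0.135, -0.481, 0.239] pointing down, gripper open.
Joint ranges: [-2.72, 2.72], [-1.05, 1.87], [-1.09, 1.28], [-1.99, 2.15], [-1.42, 1.44], [-3.14, 3.14]. Speed limits (rad/s): [2.79, 2.79, 3.14, 3.14, 3.14, 3.14].

### API

Orientations are given as a unit quaternion [x, y, z, w].
In Python, from workcell import bot gives the robot as it stands.
- The arm moves only by the shell command python3 -m jog 'ROWS'. ROWS is JSON, a list that holds one entry, the list of rows, each a list of 7 numbers: the shift along the world's x, y, z in m, then the turn, a rotation vector about the world's x, y, z in degrees, then the closure in counts, from 0 (fully open) to 255 (shut). In form: [[[tx, ty, tz, ax, ay, az, fingers], ...]]. A call has 1 to 10 rows; each row is the pose to reach, as a shift and turn from the pose commanded when the call began; what a row does not reach only later rows make up. A row lasts 1/12 s, in which the tool goes at most 41.7 mm and 7.16 degrees, less where a joint would pass 70% of its speed; a pose out of reach is approached as far as the arm can. A call with a gripper value outside its range is refused whole. The fingers move at their own pace and stop on an object; the grip force is fixed at half the most. Time passes only in rows, so rows that repeat a pose let the fingers close. It gives the time, the measured TCP pose, the force and the opening at its end, in the units of the state.
- bot.get_obs(): the state, without advancing time (a new reading comes with each control period).
- bot.camera(name): name is "side" or "top"; returns the picture (480x640x3 uint8, blue, green, red); there is no depth.
- bot.camera_model(name): a dict with "K" (3x3 intrinsics, pixels), "T" (4x4, takes a point from camera to world coordinates). Camera axes: x right, y down, z forward; pixel columns grow to the right and rows downward; lengths in m; the calibration is good to about 2 mm. A picture is of the moment at which its call begins. camera_model takes no time and is no camera call.
- bot.job_done(): hands the job in, once; it reports no verdict.
The state is a dict: "clock": time; "joint_pos": joint angles; "joint_vel": joint speeds; "tau": joint torques, N m; "eef_pos": TCP position; "tool_rot": TCP orientation; "ft_force": force on the tool from outside, world axes, zero at the start; "ft_torque": the same for the moment, N m; "grip_width": finger opening in m.
Only numpy, scipy, OpenCV 4.12 (cv2) and the standard library are available. Lean on these libraries where they do the work, as an engineer would, in place of code of your own. Each camera call takes 0.05 s, during which the arm holds its last target. There are 200 camera calls.

### The job

Pull the cabinet's top drawer all the way out to its stop, then take the carton out of it and lay it in the one empty place on the plywood slab, so that the four cartons form a neat interlocking pinwheel layer; lower it onto the deck rather than dropping it. Leave the drawer fully out for restocking, and do not disturb the three laid cartons or the other things on the bench.

Things in the scene. Friction and masses are not known exactly. Their poses are not given: they have to be found in the camera images.
- cabinet: Green steel two-drawer parts cabinet fixed on the bench, 250 mm wide (y) x 180 mm high. Its front faces its own -x; its origin lies on the bench at mid-width, 110 mm in front of (-x of) its front face when shut; the casing runs from x = 125 mm to 375 mm in its frame. The lower front is fixed and has no handle; only the top drawer moves.
- drawer (a joint): Travel of the top drawer, m: 0 is shut, 0.180 is fully out at its stop; it slides along the cabinet's -x. It starts shut or slightly ajar and stays where it is left.
- drawer_handle (a point): Middle of the drawer's steel bar handle: level round bar, 12 mm diameter, 120 mm long along the cabinet's y, its centre line 50 mm in front of the drawer front and 155.5 mm above the bench, on posts 55 mm either side of the middle; axes as the cabinet's. The drawer front's top edge is 175 mm above the bench. Moves with the drawer.
- bay (a point): Centre of the floor of the drawer's front bay, where the carton lies: inside 155 mm (cabinet x) x 218 mm (y), floor 94.5 mm above the bench, side and rear walls 39 mm high, front 80 mm above the floor; axes as the cabinet's; moves with the drawer. Clear of the cabinet when the drawer is fully out. A small bay behind it holds bolts.
- carton: A closed brown cardboard carton of brake parts, 150 mm long (its x) x 55 wide (its y) x 50 high, origin at the centre of its underside; half a turn makes no difference to it. Starts in the drawer's front bay, lying roughly across it. About 0.45 kg.
- slab: Plywood slab on runners, fixed, 250 x 250 mm, deck 30 mm above the bench, origin under its centre, turned any way. Four carton-sized yellow rectangles show the pinwheel: centres (mm, slab frame) (-31, 78.5) and (31, -78.5) lengthwise along x, (-78.5, -31) and (78.5, 31) along y; 7 mm gaps, a 102 mm open square in the middle. The first place is empty.
- gap (a point): Centre of the empty place on the deck (the yellow rectangle with no carton on it), 30 mm above the bench; its x axis runs along the length that the carton must take, its y axis points out of the slab, away from the open middle.
- laid1: A closed brown cardboard carton of brake parts, 150 mm long (its x) x 55 wide (its y) x 50 high, origin at the centre of its underside; half a turn makes no difference to it. Already laid on the slab, centred at (-78.5, -31) mm of the slab's frame. Loose; about 0.7 kg.
- laid2: A closed brown cardboard carton of brake parts, 150 mm long (its x) x 55 wide (its y) x 50 high, origin at the centre of its underside; half a turn makes no difference to it. Already laid on the slab, centred at (31, -78.5) mm of the slab's frame. Loose; about 0.7 kg.
- laid3: A closed brown cardboard carton of brake parts, 150 mm long (its x) x 55 wide (its y) x 50 high, origin at the centre of its underside; half a turn makes no difference to it. Already laid on the slab, centred at (78.5, 31) mm of the slab's frame. Loose; about 0.7 kg.
- can: Bystander: upright red-labelled can, 66 mm in diameter, 100 mm high, origin at the centre of its underside.
- disc: Bystander: dark steel brake disc, 170 mm in diameter, 34 mm high, lying flat, origin at the centre of its underside.
- wrench: Bystander: wrench 200 mm long lying along its x, origin near its middle.

How it is judged:
On the way:
1. the top drawer is out to its stop (within 4 mm) with the carton still lying in its bay (value of joint drawer above 0.176 m and z of carton in the frame of bay below 0.015 m and horizontal distance between carton and bay below 0.08 m), for 0.2 s.
At the end, for the whole second after the job is handed in: The drawer is still out to within 8 mm of its stop; the carton lies right way up, flat on the deck and at rest in the empty place, its centre within 10 mm of the place's centre and its length within 0.10 rad of the pattern; the three laid cartons are within 10 mm of where they started (value of joint drawer above 0.172 m and horizontal distance between carton and gap below 0.01 m and z of carton in the frame of gap between -0.004 and 0.004 m and angle between the x axis of carton and the x axis of gap, either way round below 0.1 rad and angle between carton's own z axis and vertical below 0.05 rad and linear speed of carton below 0.02 m/s and distance of each of laid1, laid2, laid3 from where it was at the start of the episode below 0.01 m); the robot touches nothing.
It fails at once if the carton is let go above the slab (underside more than 12 mm over the deck) (horizontal distance between carton and slab below 0.16 m and z of carton in the frame of gap above 0.012 m and contact force between the fingers and carton below 0.05 N).
It fails at once if a laid carton is pushed more than 20 mm or tipped (distance of any of laid1, laid2, laid3 from where it was at the start of the episode above 0.02 m or angle between any of laid1, laid2, laid3's own z axis and vertical above 0.3 rad).
It fails at once if the can, the disc or the wrench is moved more than 25 mm (distance of any of can, disc, wrench from where it was at the start of the episode above 0.025 m).
It also fails if it takes over 51 s, if anything falls off the work surface, if the arm or the gripper's body presses on something with over 40 N, if the wrist force passes 120 N, or if a joint passes its speed limit or range.

## Working session

There is one attempt and no reset: what is moved stays moved. The work goes in short steps, Python scripts to look and compute and a shell command to move; the robot and the scene stay as the last step left them, time stands still between calls to the robot, and variables do not carry over. Pictures are saved under pics/ and viewed, about 8 in all and at most 12, crops included, and the job is handed in when it is done.

```bash
ls; mkdir -p pics
python3 - <<'E'
from workcell import bot
import cv2,numpy as np
np.set_printoptions(precision=4,suppress=True)
for n in("top","side"):
    cv2.imwrite(f"pics/{n}0.png",bot.camera(n)); m=bot.camera_model(n); print(n,np.array(m["K"]),np.array(m["T"]))
print(bot.get_obs(),bot.tip_extent)
E
```

```text
pics
top [[556.2417   0.     317.9326]
 [  0.     556.2417 237.4283]
 [  0.       0.       1.    ]] [[-0.0143 -0.9904  0.1373  0.3698]
 [-0.9998  0.0125 -0.0146  0.0129]
 [ 0.0127 -0.1375 -0.9904  1.7059]
 [ 0.      0.      0.      1.    ]]
side [[488.3557   0.     315.3991]
 [  0.     488.3557 236.2585]
 [  0.       0.       1.    ]] [[-0.696  -0.5076  0.5078 -0.0451]
 [-0.7179  0.507  -0.477   0.6133]
 [-0.0153 -0.6966 -0.7173  1.0132]
 [ 0.      0.      0.      1.    ]]
{'clock': 0.1, 'joint_pos': array([-1.297 ,  0.2413,  0.0039,  1.3352,  0.    ,  1.5708]), 'joint_vel': array([ 0.0007, -0.002 ,  0.0026, -0.0003, -0.0002, -0.0004]), 'tau': array([ -0.0009, -37.3138,  25.301 ,   0.0108,  -0.0001,   0.    ]), 'eef_pos': array([ 0.1351, -0.4809,  0.2385]), 'tool_rot': array([ 0.9906,  0.1365, -0.0001, -0.0009]), 'ft_force': array([-0.2486,  0.4178, -0.651 ]), 'ft_torque': array([-0.016 , -0.0537, -0.0034]), 'grip_width': 0.08540538291668331} 0.008
```

View pics/top0.png

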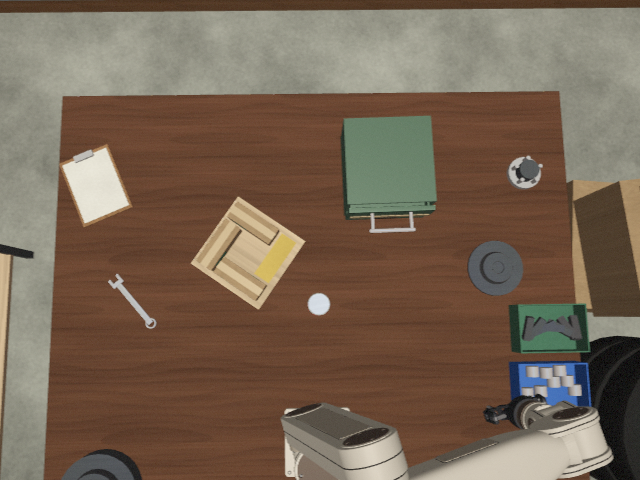

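View pics/side0.png

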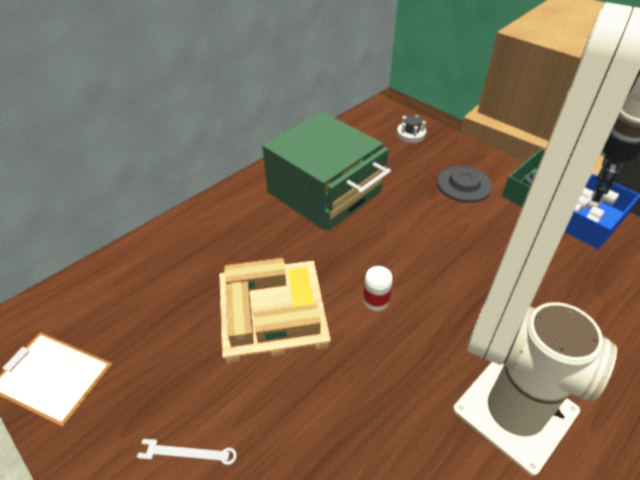

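The top view shows the cabinet at about (390,165) with its handle bar from (371,231) to (415,229). The slab is at (248,252), with the yellow empty place at (277,257). The can is at (318,304), the disc at (495,268) and the wrench at (133,303). The side view agrees, and the drawer is slightly ajar.

```bash
cat > h.py <<'E'
import cv2,numpy as np
from workcell import bot
np.set_printoptions(precision=4,suppress=True)
def ray(n,uv,z):
    m=bot.camera_model(n);K,T=np.array(m["K"]),np.array(m["T"])
    uv=np.atleast_2d(np.array(uv,float)); d=(T[:3,:3]@np.linalg.inv(K)@np.c_[uv,np.ones(len(uv))].T).T
    return (T[:3,3]+d*((z-T[2,3])/d[:,2])[:,None])[:,:2]
def proj(n,P):
    m=bot.camera_model(n);K,T=np.array(m["K"]),np.array(m["T"])
    p=(np.linalg.inv(T)@np.r_[P,1])[:3]; q=K@p; return q[:2]/q[2]
def big(mask,x0,y0,x1,y1):
    mm=np.zeros_like(mask); mm[y0:y1,x0:x1]=mask[y0:y1,x0:x1]
    c=max(cv2.findContours(mm,cv2.RETR_EXTERNAL,cv2.CHAIN_APPROX_NONE)[0],key=cv2.contourArea)
    return c[:,0,:]
def rect(P):  # world pts -> centre, long-side len, short, yaw of long side (deg)
    (c,(w,h),a)=cv2.minAreaRect((P*1000).astype(np.float32))
    if w<h: w,h,a=h,w,a+90
    return np.array(c)/1000,w,h,(a+90)%180-90
E
python3 - <<'E'
from h import *
im=cv2.imread("pics/top0.png"); hsv=cv2.cvtColor(im,cv2.COLOR_BGR2HSV)
wh=cv2.inRange(hsv,(0,0,150),(180,50,255))
c=big(wh,360,205,425,240); print("handle px",c.min(0),c.max(0))
m=np.zeros_like(wh);m[205:240,360:425]=wh[205:240,360:425]
ys,xs=np.nonzero(m); k=(xs>373)&(xs<412)&(ys>225); 
P=ray("top",np.c_[xs[k],ys[k]],.1555); print("bar mean",P.mean(0)); 
print("bar ends",ray("top",[[c[:,0].min(),231],[c[:,0].max(),229]],.1615))
vx=cv2.fitLine(P.astype(np.float32),2,0,.01,.01).ravel(); print("bar yaw",np.degrees(np.arctan2(vx[1],vx[0])))
g=cv2.inRange(hsv,(50,40,40),(85,255,255)); c=big(g,330,105,445,225)
print("cab hull",cv2.approxPolyDP(cv2.convexHull(c),4,True)[:,0].tolist())
q=cv2.approxPolyDP(cv2.convexHull(c),4,True)[:,0]; print(ray("top",q,.18))
w=cv2.inRange(hsv,(10,50,120),(35,255,255)); c=big(w,180,185,315,320)
q=cv2.approxPolyDP(cv2.convexHull(c),5,True)[:,0]; print("slab",q.tolist()); print(ray("top",q,.03),rect(ray("top",c,.03)))
y=cv2.inRange(hsv,(22,130,150),(32,255,255)); c=big(y,250,225,305,290); print("yel",rect(ray("top",c,.03)))
c=big(wh,300,285,335,320); print("can",ray("top",[c.mean(0)],.1))
E
```

```text
handle px [370 212] [415 232]
bar mean [ 0.6043 -0.2208]
bar ends [[ 0.6003 -0.1565]
 [ 0.6044 -0.2835]]
bar yaw -88.62613
cab hull [[429, 116], [434, 209], [347, 219], [344, 119]]
[[ 0.9284 -0.3327]
 [ 0.6575 -0.3353]
 [ 0.6321 -0.0912]
 [ 0.9218 -0.0889]]
slab [[238, 196], [305, 241], [259, 309], [190, 263]]
[[0.7335 0.2316]
 [0.5917 0.0277]
 [0.3887 0.1672]
 [0.5292 0.3749]] (array([0.5607, 0.2016]), 252.71986389160156, 251.96353149414062, 55.350215911865234)
yel (array([0.542 , 0.1192]), 145.06939697265625, 49.34846878051758, -34.72881317138672)
can [[ 0.4001 -0.0088]]
```

The fits agree: slab yaw 55.3° or −34.7°, and the gap at (0.542, 0.119) from both the yellow patch and the slab outline. Cabinet yaw is about 1.5°, the drawer is about 6 mm ajar, and the bar should be near x=0.430 when fully out. Moving over the handle now.

```bash
python3 -m jog '[[[0.469,0.2605,0.03,0,0,75.8,130],[0.469,0.2605,0.03,0,0,75.8,130],[0.469,0.2605,0.03,0,0,75.8,130],[0.469,0.2605,0.03,0,0,75.8,130],[0.469,0.2605,0.03,0,0,75.8,130],[0.469,0.2605,0.03,0,0,75.8,130],[0.469,0.2605,0.03,0,0,75.8,130],[0.469,0.2605,0.03,0,0,75.8,130],[0.469,0.2605,0.03,0,0,75.8,130],[0.469,0.2605,0.03,0,0,75.8,130]]]'
```

```text
clock: 0.93
eef_pos: [0.5002, -0.2778, 0.2622]
tool_rot: [0.721, 0.693, -0.0, -0.0]
ft_force: [-0.2, -1.2, 0.4]
grip_width: 0.042
```

```bash
python3 -m jog '[[[0.104,0.057,0.006,0,0,4,130],[0.104,0.057,0.006,0,0,4,130],[0.104,0.057,0.006,0,0,4,130],[0.104,0.057,0.006,0,0,4,130],[0.104,0.057,0.006,0,0,4,130]]]'
python3 - <<'E'
from h import *
for n in("top","side"):
    im=bot.camera(n); cv2.imwrite(f"pics/{n}1.png",im)
o=bot.get_obs();print(o["eef_pos"],o["tool_rot"],o["joint_pos"])
a=cv2.imread("pics/side1.png"); t=cv2.imread("pics/top1.png")
cv2.imwrite("pics/c1.png",np.hstack([cv2.resize(a[60:260,240:440],(400,400)),cv2.resize(t[100:300,300:500],(400,400))]))
E
```

```text
clock: 1.35
eef_pos: [0.604, -0.2207, 0.2664]
tool_rot: [0.698, 0.716, -0.001, -0.001]
ft_force: [-0.6, -0.5, -0.0]
grip_width: 0.042
[ 0.6021 -0.2225  0.2677] [ 0.699   0.7151 -0.0006 -0.0009] [-0.3537  0.5344  0.5125  1.5509 -0.0005  1.1943]
```

View pics/c1.png

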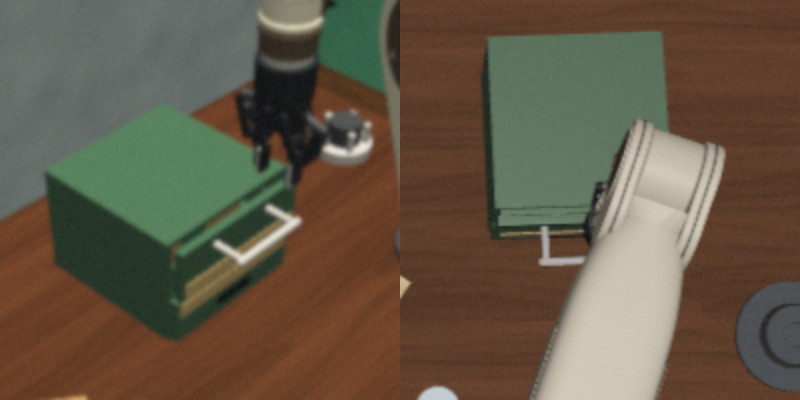

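The crops show the half-closed gripper hanging above the right half of the bar. In the side view the bar's ends are near (360,189) and (389,170). I'll cross-check the bar in the side view before descending.

Run:
```python
from h import *
P=ray("side",[[360,190],[389.5,170.5]],.1555); print(P,P.mean(0)); print(bot.get_obs()["eef_pos"])
```

```text
[[ 0.6019 -0.1629]
 [ 0.5998 -0.2834]] [ 0.6008 -0.2231]
[ 0.6021 -0.2225  0.2677]
```

```bash
python3 -m jog '[[[0,0,-0.04,0,0,0,130],[0,0,-0.08,0,0,0,130],[0,0,-0.105,0,0,0,130],[0,0,-0.122,0,0,0,130],[0,0,-0.122,0,0,0,130],[0,0,-0.122,0,0,0,255],[0,0,-0.122,0,0,0,255],[0,0,-0.122,0,0,0,255],[0,0,-0.122,0,0,0,255],[0,0,-0.122,0,0,0,255]]]'
```

```text
clock: 2.28
eef_pos: [0.6037, -0.2235, 0.1493]
tool_rot: [0.699, 0.715, 0.0, 0.002]
ft_force: [-2.7, -2.3, 6.0]
grip_width: 0.0099
```

```bash
python3 -m jog '[[[-0.01,0,0,0,0,0,255],[-0.03,-0.001,0,0,0,0,255],[-0.05,-0.0015,0,0,0,0,255],[-0.07,-0.002,0,0,0,0,255],[-0.09,-0.0025,0,0,0,0,255],[-0.11,-0.003,0,0,0,0,255],[-0.13,-0.0035,0,0,0,0,255],[-0.145,-0.004,0,0,0,0,255],[-0.155,-0.004,0,0,0,0,255],[-0.16,-0.004,0,0,0,0,255]]]'
```

```text
clock: 3.12
eef_pos: [0.444, -0.2272, 0.1493]
tool_rot: [0.699, 0.715, 0.001, 0.003]
ft_force: [2.5, -0.8, 5.4]
grip_width: 0.0095
```

```bash
python3 -m jog '[[[-0.003,0,0,0,0,0,255],[-0.006,0,0,0,0,0,255],[-0.009,0,0,0,0,0,255],[-0.011,0,0,0,0,0,255],[-0.013,0,0,0,0,0,255],[-0.013,0,0,0,0,0,255]]]'
```

```text
clock: 3.62
eef_pos: [0.4323, -0.2274, 0.1492]
tool_rot: [0.699, 0.715, 0.001, 0.003]
ft_force: [1.0, -0.7, 6.5]
grip_width: 0.0098
```

```bash
python3 -m jog '[[[-0.002,0,0,0,0,0,255],[-0.004,0,0,0,0,0,255],[-0.006,0,0,0,0,0,255],[-0.006,0,0,0,0,0,255]]]'
```

```text
clock: 3.95
eef_pos: [0.4321, -0.2274, 0.1493]
tool_rot: [0.698, 0.716, 0.006, 0.007]
ft_force: [16.8, -0.6, -4.4]
grip_width: 0.0095
```

The drawer is at its stop: force rose to 17 N with no further advance. Releasing, lifting and swinging aside to look into the bay.

```bash
python3 -m jog '[[[0.003,0,0,0,0,0,255],[0.005,0,0,0,0,0,130],[0.006,0,0,0,0,0,130],[0.006,0,0,0,0,0,130],[0.006,0,0,0,0,0,130],[0.006,0,0.03,0,0,0,130],[0.006,0,0.07,0,0,0,130],[0.006,0,0.11,0,0,0,130],[0.006,-0.02,0.14,0,0,0,130],[0.006,-0.06,0.14,0,0,0,60]]]'; python3 -m jog '[[[0,-0.04,0.01,0,0,0,0],[0,-0.08,0.02,0,0,0,0],[0,-0.12,0.03,0,0,0,0],[0,-0.16,0.04,0,0,0,0],[0,-0.2,0.05,0,0,0,0],[0,-0.2,0.05,0,0,0,0]]]'
python3 - <<'E'
from h import *
for n in("top","side"): cv2.imwrite(f"pics/{n}2.png",bot.camera(n))
a=cv2.imread("pics/side2.png"); t=cv2.imread("pics/top2.png")
cv2.imwrite("pics/c2.png",np.hstack([cv2.resize(a[80:280,240:440],(400,400)),cv2.resize(t[100:300,300:500],(400,400))]))
E
```

```text
clock: 4.78
eef_pos: [0.4323, -0.2856, 0.2945]
tool_rot: [0.697, 0.717, 0.002, 0.006]
ft_force: [1.7, -1.2, 1.4]
grip_width: 0.0527
clock: 5.28
eef_pos: [0.4291, -0.4942, 0.3337]
tool_rot: [0.701, 0.713, -0.001, 0.0]
ft_force: [-0.1, 1.1, -1.7]
grip_width: 0.0855
```

View pics/c2.png

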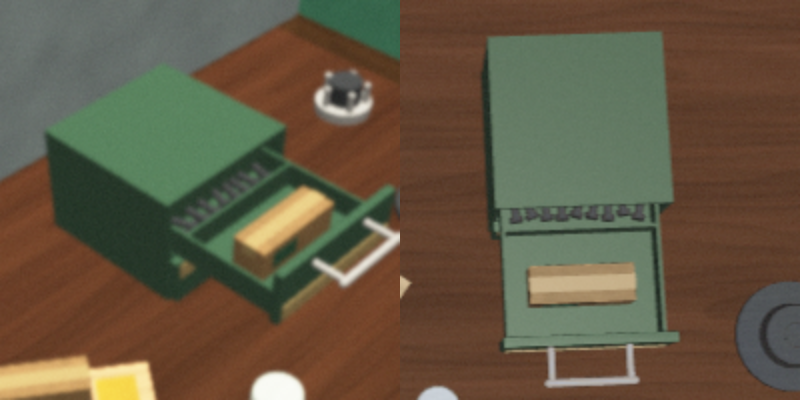

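The drawer is fully out and the carton lies across the bay. In the top crop it spans (528–636, 264–305), about image px (364–418, 232–252), with a tape stripe along it.

Run:
```python
from h import *
im=cv2.imread("pics/top2.png"); hsv=cv2.cvtColor(im,cv2.COLOR_BGR2HSV)
w=cv2.inRange(hsv,(5,50,100),(35,255,255)); c=big(w,350,225,430,262)
q=cv2.minAreaRect(c); print(q, c.min(0),c.max(0))
for z in(.0945,.1445): print(z,rect(ray("top",c,z)))
print(cv2.approxPolyDP(cv2.convexHull(c),2,True)[:,0].tolist())
im3=cv2.resize(im[225:260,355:430],(750,350),interpolation=cv2.INTER_CUBIC);cv2.imwrite("pics/c3.png",im3)
wh=cv2.inRange(hsv,(0,0,140),(180,50,255)); ys,xs=np.nonzero(wh[286:300,376:416]); P=ray("top",np.c_[xs+376,ys+286],.1555);print("bar",P.mean(0))
o=bot.get_obs();print(o["eef_pos"],o["tool_rot"])
```

```text
((390.8096008300781, 241.1675262451172), (19.309118270874023, 53.858516693115234), 87.95458984375) [364 231] [418 251]
0.0945 (array([ 0.5795, -0.2237]), 157.54006958007812, 56.99362564086914, -88.68581640720367)
0.1445 (array([ 0.573 , -0.2163]), 152.65162658691406, 55.22511291503906, -88.68582379817963)
[[417, 233], [418, 249], [365, 251], [365, 233]]
bar [ 0.434  -0.2228]
[ 0.4292 -0.4882  0.334 ] [ 0.7     0.7141  0.0002 -0.0017]
```

View pics/c3.png

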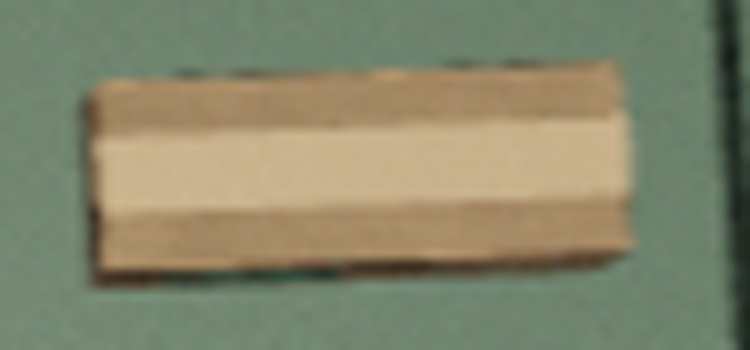

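The top face corners in the 10x crop are at about (99,82), (618,62), (632,246) and (102,268), with a slim dark front face below.

Run:
```python
from h import *
q=np.array([[99,82],[618,62],[632,246],[102,268]])/10+[355,225]-.5*0
P=ray("top",q-.45,.1445); print(P,P.mean(0))
u=(P[0]+P[3]-P[1]-P[2])/2; print(np.linalg.norm(u),np.degrees(np.arctan2(u[1],u[0])), np.linalg.norm(P[0]-P[3]),np.linalg.norm(P[1]-P[2]))
e=(P[0]-P[1]),(P[3]-P[2]);print([np.degrees(np.arctan2(a[1],a[0])) for a in e])
```

```text
[[ 0.598  -0.1424]
 [ 0.6019 -0.2904]
 [ 0.5492 -0.2923]
 [ 0.5448 -0.1419]] [ 0.5735 -0.2167]
0.14926549630091226 91.58043795948592 0.05315466395050048 0.05276586706839948
[np.float64(91.51199536964545), np.float64(91.64775758805288)]
```

```bash
python3 -m jog '[[[0.1443,0.2795,-0.1,0,0,0.5,0],[0.1443,0.2795,-0.1,0,0,0.5,0],[0.1443,0.2795,-0.1,0,0,0.5,0],[0.1443,0.2795,-0.1,0,0,0.5,0],[0.1443,0.2795,-0.1,0,0,0.5,0],[0.1443,0.2795,-0.1,0,0,0.5,0],[0.1443,0.2795,-0.1,0,0,0.5,0],[0.1443,0.2795,-0.1,0,0,0.5,0],[0.1443,0.2795,-0.1,0,0,0.5,0],[0.1443,0.2795,-0.1,0,0,0.5,0]]]'; python3 -m jog '[[[0,0,0,0,0,0,0],[0,0,0,0,0,0,0],[0,0,0,0,0,0,0]]]'
```

```text
clock: 6.22
eef_pos: [0.5732, -0.2028, 0.2359]
tool_rot: [0.694, 0.72, -0.001, -0.001]
ft_force: [-0.3, -0.3, 0.3]
grip_width: 0.0853
clock: 6.47
eef_pos: [0.5736, -0.208, 0.2376]
tool_rot: [0.697, 0.718, 0.0, 0.001]
ft_force: [-0.1, -0.7, 0.9]
grip_width: 0.0852
```

```bash
python3 -m jog '[[[0,0,-0.04,0,0,0,0],[0,0,-0.075,0,0,0,0],[0,0,-0.1,0,0,0,0],[0,0,-0.115,0,0,0,0],[0,0,-0.126,0,0,0,0],[0,0,-0.126,0,0,0,0],[0,0,-0.126,0,0,0,60],[0,0,-0.126,0,0,0,255],[0,0,-0.126,0,0,0,255],[0,0,-0.126,0,0,0,255]]]';python3 -m jog '[[[0,0,0,0,0,0,255],[0,0,0,0,0,0,255],[0,0,0,0,0,0,255]]]'
```

```text
clock: 7.3
eef_pos: [0.5754, -0.2076, 0.1128]
tool_rot: [0.696, 0.718, 0.001, 0.002]
ft_force: [-0.2, -1.2, 3.6]
grip_width: 0.054
clock: 7.55
eef_pos: [0.5754, -0.2076, 0.1127]
tool_rot: [0.696, 0.718, 0.001, 0.002]
ft_force: [-0.2, -1.0, 6.6]
grip_width: 0.0542
```

```bash
python3 -m jog '[[[0,0,0.02,0,0,0,255],[0,0,0.05,0,0,0,255],[0,0,0.08,0,0,0,255],[0,0,0.11,0,0,0,255],[0,0.02,0.12,0,0,3,255],[0,0.045,0.12,0,0,8,255],[-0.01,0.075,0.12,0,0,14,255],[-0.01,0.105,0.12,0,0,20,255],[-0.015,0.135,0.12,0,0,26,255],[-0.02,0.165,0.12,0,0,32,255]]]'; python3 -m jog '[[[-0.005,0.03,0,0,0,5,255],[-0.01,0.06,0,0,0,10,255],[-0.015,0.09,0,0,0,14,255],[-0.018,0.12,0,0,0,18,255],[-0.02,0.145,0,0,0,21,255],[-0.02,0.16,0,0,0,21.7,255],[-0.02,0.166,0,0,0,21.7,255],[-0.02,0.166,0,0,0,21.7,255],[-0.02,0.166,0,0,0,21.7,255]]]'
```

```text
clock: 8.38
eef_pos: [0.5532, -0.0403, 0.2294]
tool_rot: [0.469, 0.883, -0.0, -0.001]
ft_force: [1.5, -0.9, -4.5]
grip_width: 0.0543
clock: 9.13
eef_pos: [0.5338, 0.1237, 0.2299]
tool_rot: [0.296, 0.955, -0.001, -0.001]
ft_force: [-0.4, -0.5, -5.7]
grip_width: 0.0544
```

```bash
python3 -m jog '[[[0.001,0,-0.035,0,0,0,255],[0.001,0,-0.07,0,0,0,255],[0.001,0,-0.095,0,0,0,255],[0.001,0,-0.11,0,0,0,255],[0.001,0,-0.115,0,0,0,255],[0.001,0,-0.115,0,0,0,255],[0.001,0,-0.115,0,0,0,255]]]'
python3 - <<'E'
from h import *
im=bot.camera("side"); cv2.imwrite("pics/side4.png",im)
cv2.imwrite("pics/c4.png",cv2.resize(im[190:370,190:350],(711,800))[:600] if 0 else cv2.resize(im[220:370,200:350],(600,600),interpolation=cv2.INTER_CUBIC))
o=bot.get_obs();print(o["eef_pos"],o["tool_rot"])
E
```

```text
clock: 9.72
eef_pos: [0.5359, 0.1233, 0.1163]
tool_rot: [0.297, 0.955, 0.0, 0.0]
ft_force: [0.3, 0.6, -3.8]
grip_width: 0.0543
[0.5365 0.1237 0.1171] [0.297  0.9549 0.0006 0.0012]
```

View pics/c4.png

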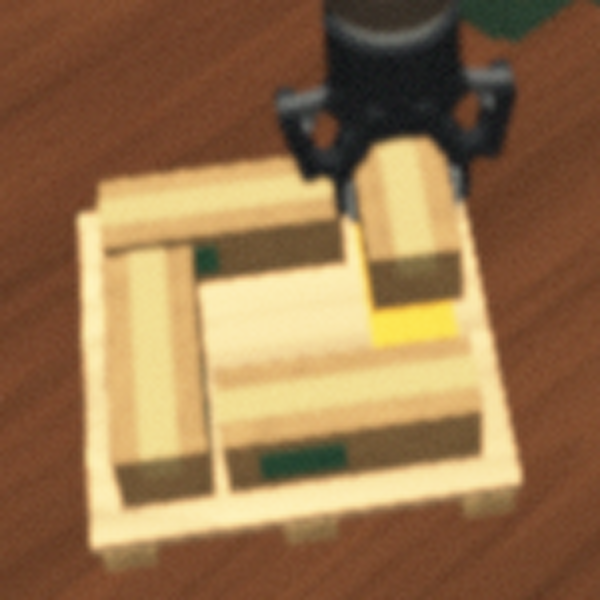

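The carton hangs over the yellow place and is aligned. Its near end's bottom edge is at crop (373,305)–(460,297) and its top edge at (358,265)–(460,253). I'll check this against the prediction.

Run:
```python
from h import *
f=lambda q:np.array(q)/4+[200,220]-.4
for q,z in(([[373,305],[461,297]],.0985),([[358,265],[460,253]],.1485)):
    P=ray("side",f(q),z); d=P[0]-P[1]; print(P.mean(0),np.linalg.norm(d),np.degrees(np.arctan2(d[1],d[0])))
print("expected",[.4814,.1618])
# laid3 near/far-top references, yellow near-end edge on deck
P=ray("side",f([[373,346],[459,335]]),.03); print("yellow visible edge(occluded by laid3)",P)
```

```text
[0.4843 0.157 ] 0.05167419945922098 51.70941113015137
[0.4801 0.1649] 0.05789604068024578 53.73388775973458
expected [0.4814, 0.1618]
yellow visible edge(occluded by laid3) [[0.5179 0.1659]
 [0.4865 0.1224]]
```

The measured near-end centre (0.482, 0.161) is within 1 mm of the prediction. Lowering now.

```bash
python3 -m jog '[[[-0.001,0,-0.015,0,0,0,255],[-0.001,0,-0.03,0,0,0,255],[-0.001,0,-0.042,0,0,0,255],[-0.001,0,-0.052,0,0,0,255],[-0.001,0,-0.059,0,0,0,255],[-0.001,0,-0.063,0,0,0,255],[-0.001,0,-0.065,0,0,0,255],[-0.001,0,-0.066,0,0,0,255]]]'; python3 -m jog '[[[0,0,-0.001,0,0,0,255],[0,0,-0.002,0,0,0,255],[0,0,-0.002,0,0,0,255]]]'
```

```text
clock: 10.43
eef_pos: [0.5346, 0.1242, 0.0499]
tool_rot: [0.296, 0.955, 0.0, 0.0]
ft_force: [0.0, 0.8, -4.9]
grip_width: 0.0544
clock: 10.68
eef_pos: [0.5348, 0.1243, 0.0483]
tool_rot: [0.296, 0.955, 0.0, 0.001]
ft_force: [-1.0, 0.2, -3.9]
grip_width: 0.0544
```

```bash
python3 -m jog '[[[0,0,-0.001,0,0,0,255],[0,0,-0.002,0,0,0,255],[0,0,-0.003,0,0,0,255],[0,0,-0.003,0,0,0,255]]]'
```

```text
clock: 11.02
eef_pos: [0.5348, 0.1243, 0.0482]
tool_rot: [0.296, 0.955, 0.001, 0.001]
ft_force: [-6.8, -0.6, 16.6]
grip_width: 0.0546
```

The carton is on the deck: force went from −4 to +17 N with no further descent. Relieving, opening and lifting straight up.

```bash
python3 -m jog '[[[0,0,0.001,0,0,0,255],[0,0,0.002,0,0,0,255],[0,0,0.002,0,0,0,60],[0,0,0.002,0,0,0,30],[0,0,0.002,0,0,0,30],[0,0,0.002,0,0,0,30],[0,0,0.01,0,0,0,30],[0,0,0.03,0,0,0,30],[0,0,0.06,0,0,0,30],[0,0,0.1,0,0,0,30]]]'; python3 -m jog '[[[0,0,0.04,0,0,0,30],[0,0,0.08,0,0,0,30],[0,0,0.12,0,0,0,30],[-0.03,-0.04,0.14,0,0,0,30],[-0.06,-0.08,0.14,0,0,0,30],[-0.09,-0.12,0.14,0,0,0,30],[-0.11,-0.16,0.14,0,0,0,30],[-0.13,-0.2,0.14,0,0,0,30],[-0.13,-0.24,0.14,0,0,0,30],[-0.13,-0.24,0.14,0,0,0,30]]]'
python3 - <<'E'
from h import *
for n in("top","side"): cv2.imwrite(f"pics/{n}5.png",bot.camera(n))
a=cv2.imread("pics/side5.png"); t=cv2.imread("pics/top5.png")
cv2.imwrite("pics/c5.png",np.hstack([cv2.resize(a[220:370,200:350],(400,400)),cv2.resize(t[185:320,180:315],(400,400),interpolation=cv2.INTER_CUBIC)]))
cv2.imwrite("pics/c6.png",t)
E
```

```text
clock: 11.85
eef_pos: [0.532, 0.1236, 0.1433]
tool_rot: [0.296, 0.955, -0.002, -0.003]
ft_force: [1.0, 0.5, -0.7]
grip_width: 0.0751
clock: 12.68
eef_pos: [0.4026, -0.118, 0.2856]
tool_rot: [0.297, 0.955, -0.0, 0.001]
ft_force: [1.2, 0.4, -1.2]
grip_width: 0.0755
```

View pics/c5.png

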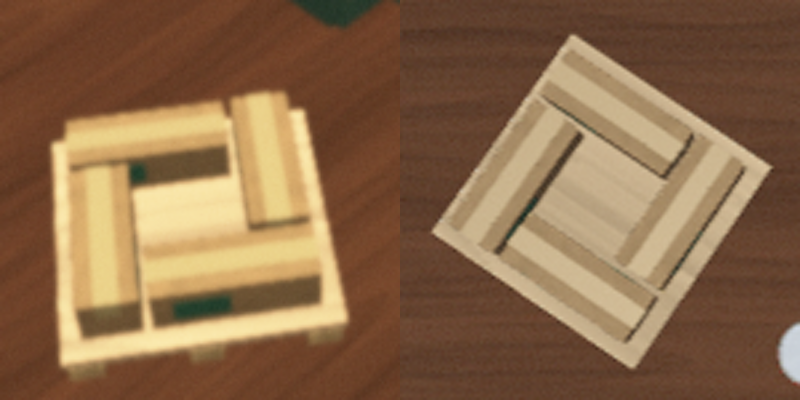

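View pics/c6.png

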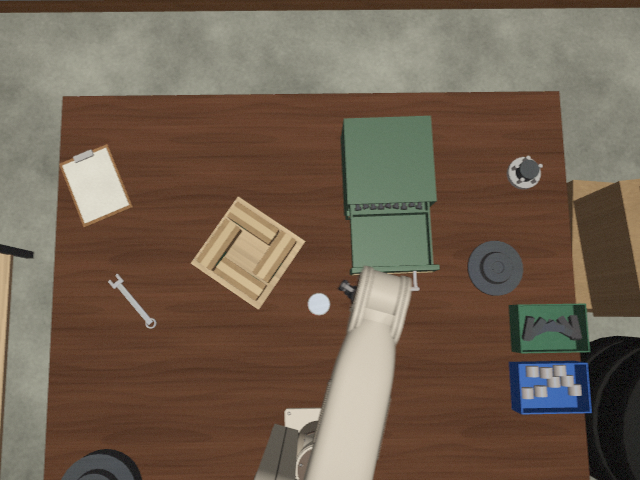

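The pinwheel is complete and even. In the top crop the new carton's top corners are at about (702,136), (745,163), (662,289) and (617,261). The drawer is still out, and the can, disc and wrench are where they were. One numeric check of the placed carton follows.

Run:
```python
from h import *
q=(np.array([[702,136],[745,163],[662,289],[617,261]])-[400,0])/2.963+[180,185]-.4
P=ray("top",q,.08); c=P.mean(0); d=(P[2]+P[3]-P[0]-P[1])/2
print(c, c-[.542,.119], np.linalg.norm(d),np.degrees(np.arctan2(d[1],d[0])))
a,b=[cv2.GaussianBlur(cv2.imread(f"pics/top{i}.png"),(5,5),0).astype(int) for i in(2,5)]
D=abs(a-b).max(2)
for n,(x0,y0,x1,y1) in dict(laid=(185,190,250,310),can=(303,288,333,320),disc=(465,238,527,298),wrench=(105,270,160,332),drawerL=(343,200,362,274),front=(428,255,442,275)).items(): print(n,(D[y0:y1,x0:x1]>30).sum())
```

```text
[0.5414 0.1167] [-0.0006 -0.0023] 0.14938480104852747 145.98450826771472
laid 0
can 0
disc 350
wrench 0
drawerL 0
front 0
```

Run:
```python
from h import *
a,b=[cv2.GaussianBlur(cv2.imread(f"pics/top{i}.png"),(5,5),0).astype(int) for i in(0,5)]
print("disc vs start",(abs(a-b).max(2)[238:298,465:527]>30).sum())
print(bot.job_done())
```

```text
disc vs start 0
the job is handed in; nothing more can be done
None
```

I pulled the drawer out to its stop, took the carton from the bay and lowered it onto the deck in the empty place. I then released it, moved the arm clear and handed the job in at about 13 s of the 51 s allowed. `job_done()` gives no verdict, so these are my own checks:

- **Drawer:** at the stop the pull force rose to about 17 N with no further movement. The last top picture shows no change in the drawer since it was opened.
- **Carton:** its centre measured about 2.4 mm from the place's centre, and its length about 0.7° (0.01 rad) off the pattern. It was on the deck before I opened the fingers: force went from −4 to +17 N with no further descent.
- **Laid cartons, can and wrench:** no change in the top picture since the drawer was opened; I did not run that comparison against the start. My check region did not cover all of the laid cartons, but by eye they sit evenly.
- **Disc:** my first comparison flagged a change at the disc, most likely because the arm was over it in the earlier picture. Compared with the start picture there was none.

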